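# Cull the bent rice ring

## Task

One of the three steel rice rings on the wooden board has been squashed oval and is no use for shaping rice. Pick out that oval ring and set it down in the middle of the small shallow round dish on the worktop, standing upright. Leave the two round rings standing where they are on the board.

Things in the scene. Friction and masses are not known exactly. Their poses are not given: they have to be found in the camera images.
- bent_ring_center (a point): The bent ring: a plain steel band, open at top and bottom, squashed to an oval 72 x 47 mm, 45 mm high, wall 2.5 mm, standing upright on the board. The point is its centre, half-way up (22.5 mm over its lower edge). x runs along the long (72 mm) width, y along the narrow (47 mm) width, z up; grasp it across y. 0.05 to 0.1 kg.
- round_ring_a_center (a point): A good ring: the same steel band, truly round, 60 mm across, 45 mm high, standing on the board. The point is its centre, half-way up; z up. Beware of the glass shelf beyond board and dish: 0.5 m up, on a 22 mm post at x = 0.67, y = 0.13, and running left from there. The strip between it and the worktop's front edge is clear; wide or high swings may strike it.
- round_ring_b_center (a point): The other good ring, the same as the first. The three rings stand in a row about 100 mm apart in any order on a fixed wooden board 110 x 280 x 12 mm, whose top is at z = 0.012.
- dish_floor (a point): Loose, empty, shallow round steel dish on the worktop to the left of the board: 138 mm across its rim, 17 mm high, level floor 98 mm across, sloping wall. The point is the middle of the top of its floor, 2 mm over the worktop; z up.
Not all that is in view belongs to the job. What is shaped like the part that bears round_ring_a_center but purple is not meant.

How it is judged:
At the end, for the whole second after the job is handed in: The oval ring stands upright (within 10 degrees) on the floor of the dish, its centre within 25 mm of the dish's middle; the dish lies level (within 5 degrees); both round rings stand upright (within 10 degrees), within 20 mm of where they began (horizontal distance between bent_ring_center and dish_floor below 0.025 m and z of bent_ring_center in the frame of dish_floor below 0.032 m and angle between each of bent_ring_center, round_ring_a_center, round_ring_b_center's own z axis and vertical below 0.18 rad and angle between dish_floor's own z axis and vertical below 0.1 rad and distance of each of round_ring_a_center, round_ring_b_center from where it was at the start of the episode below 0.02 m); the robot touches nothing.
It also fails if it takes over 43 s, if anything falls off the work surface, if the arm or the gripper's body presses on something with over 40 N, if the wrist force passes 120 N, or if a joint passes its speed limit or range.

## Robot

A 6-joint arm with a two-finger parallel gripper is mounted at the origin on a cart in front of the work surface, level with it; the furniture and walls round the work are solid. World frame = base frame: x ahead of the robot, y to its left, z up, the work surface at z = 0. Lengths are in m, angles in rad, forces in N, time in s.
With the tool pointing down it reaches from about 0.25 to 0.725 m from the base axis. Payload 4 kg.
Tool frame: the origin (TCP) lies at the very end of the fingers, on their centre line; the grasp point (between the pads) lies bot.grasp_offset behind it (bot.grasp_offset is the distance from the TCP to the grasp point, in m); z points along the fingers, y is the direction in which the jaws open and shut (so a half turn about z gives the same grasp; the last joint's range is limited). The gripper opens to 85 mm and grips with 20 to 120 N. Pads are 22 mm wide; open, the fingers measure 114 mm over their backs; the gripper's body (76 mm by 85 mm) begins 54 mm behind the grasp point. The pads swing forward as they close: fully open they stand 13 mm farther back than shut.
Start: joints at [-1.177, 0.241, 0.005, 1.335, 0, 1.571], TCP at [0.192, -0.462, 0.231] pointing down, gripper open.
Joint ranges: [-2.72, 2.72], [-1.05, 1.87], [-1.09, 1.28], [-1.99, 2.15], [-1.42, 1.44], [-3.14, 3.14]. Speed limits (rad/s): [2.79, 2.79, 3.14, 3.14, 3.14, 3.14].

## Interface

Orientations are given as a unit quaternion [x, y, z, w].
In Python, from workcell import bot gives the robot as it stands. The module is installed in compiled form; this text tells all that it offers.
- The arm moves only by the shell command python3 -m jog 'ROWS' [OPENING]. ROWS is JSON, a list that holds one entry, the list of rows, each a list of 6 numbers: the shift along the tool's x, y, z in m, then the turn, a rotation vector about the tool's x, y, z in degrees. In form: [[[dx, dy, dz, wx, wy, wz], ...]]. A call has 1 to 12 rows; each row shifts and turns the pose as measured when the row begins, along the tool's axes as they then stand; what a row does not reach is not made up. A row lasts 1/8 s, in which the tool goes at most 62.5 mm and 10.7 degrees, less where a joint would pass 70% of its speed; a pose out of reach is approached as far as the arm can. A call is refused whole if a number of a shift passes 0.0625 or a number of a turn 10.7, either way. A call with a gripper value outside its range is refused whole. OPENING is the finger opening in m, from 0 to 0.0854, set as the call begins (- or left out, the last holds). The fingers move at their own pace and stop on an object; the grip force is fixed at half the most. Time passes only in rows, so rows that do not move let the fingers close. It gives the time, the measured TCP pose, the force and the opening at its end, in the units of the state.
- bot.get_obs(): the state, without advancing time (a new reading comes with each control period).
- bot.camera(name): name is "side" or "top"; returns a dict with "pixels" (420x560x3 uint8, red, green, blue), "fx", "fy", "cx", "cy" (pixels), "rvec" (rotation vector, rad) and "tvec" (3), from world to camera coordinates, as OpenCV has them. Camera axes: x right, y down, z forward; pixel columns grow to the right and rows downward; lengths in m; the calibration is good to about 2 mm. A picture is of the moment at which its call begins. There is no depth.
- bot.job_done(): hands the job in, once; it reports no verdict.
The state is a dict: "clock": time; "joint_pos": joint angles; "joint_vel": joint speeds; "tau": joint torques, N m; "eef_pos": TCP position; "tool_rot": TCP orientation; "ft_force": force on the tool from outside, world axes, zero at the start; "ft_torque": the same for the moment, N m; "grip_width": finger opening in m.
Only numpy, scipy, OpenCV 4.12 (cv2) and the standard library are available. Lean on these libraries where they do the work, as an engineer would, in place of code of your own. Each camera call takes 0.05 s, during which the arm holds its last target. There are 200 camera calls.

## Working session

There is one attempt and no reset: what is moved stays moved. The work goes in short steps, Python scripts to look and compute and a shell command to move; the robot and the scene stay as the last step left them, time stands still between calls to the robot, and variables do not carry over. Pictures are saved under pics/ and viewed, on a budget of 10 in all, crops included, one or two more only if the job needs it, and the job is handed in when it is done.

```bash
mkdir -p pics; cat > h.py <<'E'
import numpy as np,cv2
from workcell import bot
def snap(n,f):
    c=bot.camera(n); cv2.imwrite(f,c["pixels"][:,:,::-1]); np.save(f[:-4]+".npy",c,allow_pickle=True); return c
def ray(c,u,v,z):
    R=cv2.Rodrigues(np.array(c["rvec"],float))[0]; t=np.array(c["tvec"],float).ravel()
    o=-R.T@t; d=R.T@np.array([(u-c["cx"])/c["fx"],(v-c["cy"])/c["fy"],1.])
    return o+d*(z-o[2])/d[2]
def proj(c,P):
    R=cv2.Rodrigues(np.array(c["rvec"],float))[0]; q=R@np.array(P,float)+np.array(c["tvec"],float).ravel()
    return c["fx"]*q[0]/q[2]+c["cx"],c["fy"]*q[1]/q[2]+c["cy"]
E
python3 - <<'E'
from h import *
for n in("top","side"):
    c=snap(n,f"pics/{n}0.png"); R=cv2.Rodrigues(np.array(c["rvec"],float))[0]; print(n,c["fx"],-R.T@np.array(c["tvec"]).ravel(),R[2])
o=bot.get_obs(); print({k:np.round(v,3) for k,v in o.items()},bot.grasp_offset)
E
```

```text
top 405.81232038476395 [0.29480607 0.08839887 0.96028732] [ 0.24641684  0.00819584 -0.96912928]
side 462.9912347166879 [0.35310556 0.93727827 0.47913036] [ 0.17950039 -0.88403777 -0.43157483]
{'clock': np.float64(0.1), 'joint_pos': array([-1.177,  0.241,  0.004,  1.335,  0.   ,  1.571]), 'joint_vel': array([ 0.   , -0.002,  0.003, -0.   ,  0.   , -0.002]), 'tau': array([-0.0000e+00, -3.7314e+01,  2.5301e+01,  1.1000e-02, -0.0000e+00,
       -0.0000e+00]), 'eef_pos': array([ 0.192, -0.461,  0.23 ]), 'tool_rot': array([ 0.981,  0.196, -0.   , -0.001]), 'ft_force': array([ 0.509, -0.691, -0.317]), 'ft_torque': array([0.028, 0.011, 0.012]), 'grip_width': np.float64(0.085)} 0.0187
```

View pics/top0.png

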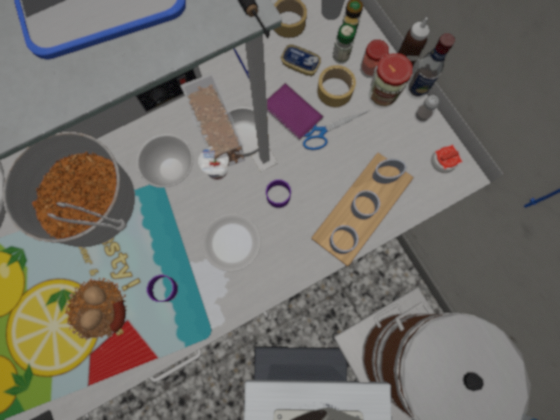

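View pics/side0.png

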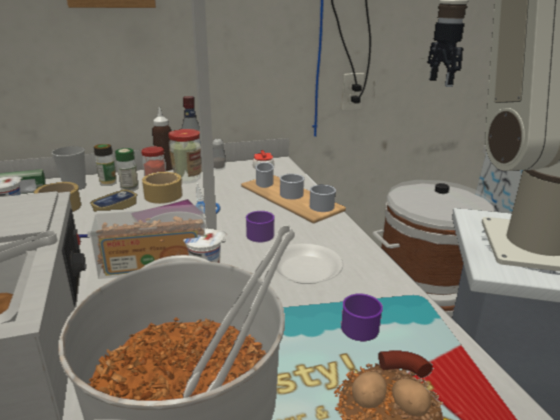

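The top view shows the rings at about (388,171), (364,206) and (343,240) on the board, with the shallow dish at (232,243). The side view has the dish at (308,263) and the rings at (264,175), (291,186) and (322,198). The purple rings are decoys. Next I'll enlarge the rings and fit contours.

```bash
python3 - <<'E'
from h import *
c=np.load("pics/top0.npy",allow_pickle=True).item()
I=c["pixels"][:,:,::-1].copy()
for p in [(388,171),(364,206),(343,240)]: print(p,ray(c,*p,0.057).round(3))
print("dish",ray(c,232,243,0.01).round(3))
hsv=cv2.cvtColor(I,cv2.COLOR_BGR2HSV)
for p in [(388,171),(374,171),(364,206),(343,228),(300,235),(232,243),(300,190),(345,210)]: print(p,hsv[p[1],p[0]])
a=cv2.resize(I[145:270,305:425],None,fx=4.6,fy=4.6,interpolation=cv2.INTER_CUBIC)
cv2.imwrite("pics/crop1.png",a)
# rectified top-down plane z=.057 of ring region: 
E
```

```text
(388, 171) [ 0.625 -0.164  0.057]
(364, 206) [ 0.539 -0.105  0.057]
(343, 240) [ 0.459 -0.054  0.057]
dish [0.456 0.201 0.01 ]
(388, 171) [ 17 103 158]
(374, 171) [ 15  51 109]
(364, 206) [ 17 101 166]
(343, 228) [128  13  77]
(300, 235) [ 23   7 150]
(232, 243) [110   4 179]
(300, 190) [ 15   7 152]
(345, 210) [ 17 101 159]
```

View pics/crop1.png

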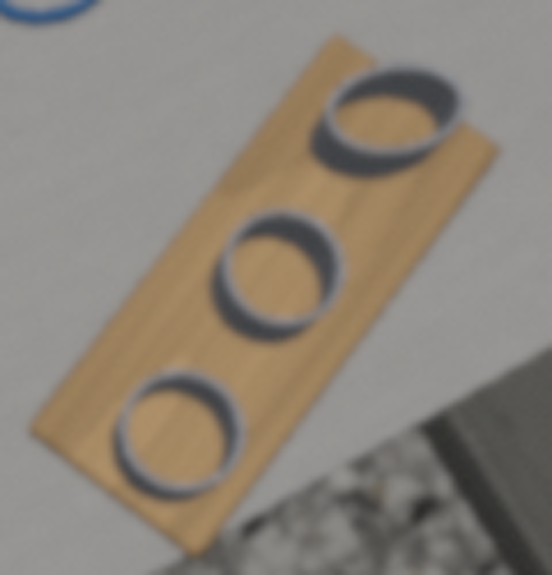

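The far ring, at about (391,169) full frame, is clearly the oval one. The other two are round. I'll fit its rim and the dish.

```bash
python3 - <<'E'
from h import *
c=np.load("pics/top0.npy",allow_pickle=True).item(); s=np.load("pics/side0.npy",allow_pickle=True).item()
def fit(W): 
    e=cv2.fitEllipse((W[:,:2]*1000).astype(np.float32)); return np.round(e[0],1),np.round(e[1],1),round(e[2],1)
P=np.array([(328,125),(345,92),(372,74),(405,68),(440,76),(460,100),(450,128),(420,148),(385,156),(345,145)])/4.6+[305,145]
print("oval",fit(np.array([ray(c,u-.4,v-.4,.057) for u,v in P])))
for q,n in[((280,270),"mid"),((180,435),"near")]:
    th=np.linspace(0,6.28,9)[:-1]
    print(n,ray(c,q[0]/4.6+305-.4,q[1]/4.6+145-.4,.057).round(3))
I=c["pixels"].max(2)
print(I[243,195:270:2],I[205:280:2,232])
S=s["pixels"].max(2); print(S[263,265:352:2],S[238:290,308])
big=lambda I,y0,y1,x0,x1,f:cv2.resize(I[y0:y1,x0:x1,::-1],None,fx=f,fy=f,interpolation=cv2.INTER_CUBIC)
a=big(c["pixels"],205,280,195,270,5); b=big(s["pixels"],235,295,265,350,4.4)
d=big(s["pixels"],155,215,235,345,6.5)[:,:]
h=np.zeros((385,a.shape[1]+b.shape[1],3),np.uint8); h[:a.shape[0],:a.shape[1]]=a;h[:b.shape[0],a.shape[1]:]=b
cv2.imwrite("pics/dish.png",h)
# expected side proj of oval rim centre
print(proj(s,ray(c,390.5,168.8,.057)))
E
```

```text
oval (array([ 630.1, -170.1]), array([45. , 69.2]), 17.3)
mid [ 0.545 -0.108  0.057]
near [ 0.461 -0.056  0.057]
[151 151 150 150 147 141 136 139 150 172 177 176 177 177 177 178 179 179
 179 179 180 179 180 179 179 179 179 179 170 154 148 150 154 149 152 152
 151 152] [150 149 151 150 152 149 140 136 142 157 177 179 179 179 179 180 179 179
 180 179 178 178 178 178 178 177 177 177 174 159 148 148 153 147 147 149
 148 149]
[128 117 163 183 145 129 123 169 182 195 199 200 200 199 200 200 200 200
 201 203 203 203 203 203 202 202 202 203 203 202 203 202 199 196 191 188
 191 196 194 184 190 188 189 189] [188 189 189 188 189 195 209 212 211 209 206 206 209 214 219 222 225 224
 213 203 202 202 202 202 202 203 203 201 201 201 200 200 201 201 201 200
 200 200 198 199 199 197 197 194 178 151 174 187 188 188 188 188]
(np.float64(264.37616943102165), np.float64(166.5929436542337))
```

View pics/dish.png

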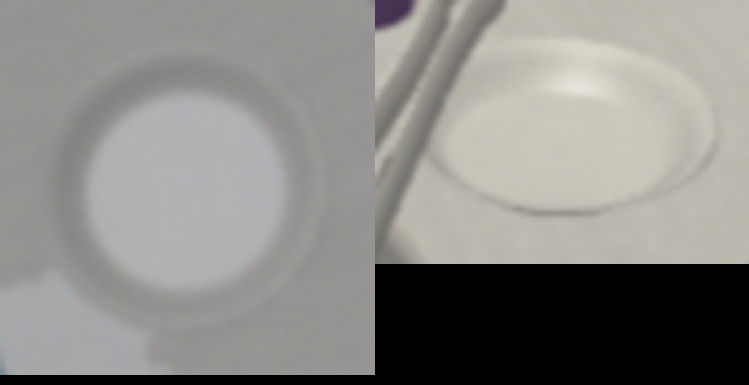

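The dish floor centre is about (232,243) in the top view, and its rim is clean. Before moving I'll check the pot at lower right and the front edge of the shelf.

```bash
python3 - <<'E'
from h import *
c=np.load("pics/top0.npy",allow_pickle=True).item(); s=np.load("pics/side0.npy",allow_pickle=True).item()
m=((c["pixels"].max(2)>165)*255).astype(np.uint8); m[:218]=0;m[262:]=0;m[:,:208]=0;m[:,258:]=0
k=max(cv2.findContours(m,0,2)[0],key=cv2.contourArea)
e=cv2.fitEllipse(k); print(e, ray(c,*e[0],.002).round(3))
W=np.array([ray(c,*p[0],.002) for p in k]); print(cv2.fitEllipse((W[:,:2]*1000).astype(np.float32)))
print("tcp px top",proj(c,[.192,-.461,.23]),"side",proj(s,[.192,-.461,.23]))
for z in(0,.05,.1,-.1): print("pot lid knob",z,ray(c,473,381,z).round(3), proj(s,ray(c,473,381,z)))
print("knob side px 441,188; shelf", ray(c,280,30,.5),ray(c,250,35,.5),ray(c,0,140,.5))
E
```

```text
((231.81192016601562, 243.0375213623047), (37.386112213134766, 38.7331657409668), 53.599205017089844) [0.457 0.202 0.002]
((457.65509033203125, 202.4774169921875), (91.20305633544922, 91.73909759521484), 50.5777702331543)
tcp px top (np.float64(606.4443421504095), np.float64(382.90274535313836)) side (np.float64(438.9710499400496), np.float64(88.01122961540156))
pot lid knob 0 [ 0.159 -0.342 -0.   ] (np.float64(441.9904733074833), np.float64(179.59038105291154))
pot lid knob 0.05 [ 0.166 -0.32   0.05 ] (np.float64(443.0845853889276), np.float64(165.2796180641707))
pot lid knob 0.1 [ 0.173 -0.297  0.1  ] (np.float64(444.25049848783163), np.float64(150.0297124038124))
pot lid knob -0.1 [ 0.144 -0.387 -0.1  ] (np.float64(439.9926607096501), np.float64(205.72136257517894))
knob side px 441,188; shelf [0.65795174 0.09191937 0.5       ] [0.64979486 0.13127601 0.5       ] [0.49632771 0.43365201 0.5       ]
```

```bash
python3 -m jog '[[[0.043,-0.0083,0.006,0,0,0],[0.043,-0.0083,0.006,0,0,0],[0.043,-0.0083,0.006,0,0,0],[0.043,-0.0083,0.006,0,0,0],[0.043,-0.0083,0.006,0,0,0],[0.043,-0.0083,0.006,0,0,0],[0.043,-0.0083,0.006,0,0,0],[0.043,-0.0083,0.006,0,0,0],[0.043,-0.0083,0.006,0,0,0],[0.043,-0.0083,0.006,0,0,0],[0.043,-0.0083,0.006,0,0,0],[0.043,-0.0083,0.006,0,0,0]]]' 0.0854
python3 -m jog '[[[0,0,0,0,0,-10.6],[0,0,0,0,0,-10.6],[0,0,0,0,0,-10.6],[0,0,0,0,0,-10.6],[0,0,0,0,0,-10.6],[0,0,0,0,0,-10.6],[0,0,0,0,0,-10.6],[0,0,0,0,0,-10.6],[0,0,0,0,0,0]]]'
cat >> h.py <<'E'
from scipy.spatial.transform import Rotation as Ro
def rel(target,yaw):  # tool-frame shift to target; tool y yaw error
    o=bot.get_obs(); r=Ro.from_quat(o["tool_rot"]); M=r.as_matrix()
    y=np.degrees(np.arctan2(M[1,1],M[0,1])); T=Ro.from_matrix(np.column_stack([[np.sin(np.radians(yaw)),-np.cos(np.radians(yaw)),0],[np.cos(np.radians(yaw)),np.sin(np.radians(yaw)),0],[0,0,-1]]))
    print("t",round(float(o["clock"]),2),"tcp",np.round(o["eef_pos"],4),"yawy",round(y,1),"shift",(M.T@(np.array(target)-o["eef_pos"])).round(4),"turn",np.degrees((r.inv()*T).as_rotvec()).round(1),"grip",round(float(o["grip_width"]),4),"F",np.round(o["ft_force"],1),"j",np.round(o["joint_pos"],2))
E
python3 - <<'E'
from h import *
rel([.630,-.170,.022],17.3)
E
```

```text
clock: 1.6
eef_pos: [0.639, -0.1641, 0.1494]
tool_rot: [0.981, 0.192, -0.004, -0.004]
ft_force: [0.2, -0.7, -0.3]
grip_width: 0.0854
clock: 2.72
eef_pos: [0.6378, -0.1588, 0.1388]
tool_rot: [0.587, 0.81, -0.004, -0.014]
ft_force: [0.0, 0.3, -0.2]
grip_width: 0.0851Traceback (most recent call last):
  File "<stdin>", line 2, in <module>
  File "h.py", line 15, in rel
    y=np.degrees(np.arctan2(M[1,1],M[0,1])); T=Ro.from_matrix(np.column_stack([[np.sin(np.radians(yaw)),-np.cos(np.radians(yaw)),0],[np.cos(np.radians(yaw)),np.sin(np.radians(yaw)),0],[0,0,-1]]))
                                               ~~~~~~~~~~~~~~^^^^^^^^^^^^^^^^^^^^^^^^^^^^^^^^^^^^^^^^^^^^^^^^^^^^^^^^^^^^^^^^^^^^^^^^^^^^^^^^^^^^^^^^^^^^^^^^^^^^^^^^^^^^^^^^^^^^^^^^^^^^^^^^^^^^^^
  File "scipy/spatial/transform/_rotation.pyx", line 1143, in scipy.spatial.transform._rotation.Rotation.from_matrix
ValueError: Non-positive determinant (left-handed or null coordinate frame) in rotation matrix 0: [[ 0.29737487  0.9547608   0.        ]
 [-0.9547608   0.29737487  0.        ]
 [ 0.          0.         -1.        ]].
```

```bash
sed -i 's/\[\[np.sin(np.radians(yaw)),-np.cos(np.radians(yaw)),0\]/[[-np.sin(np.radians(yaw)),np.cos(np.radians(yaw)),0]/' h.py
python3 - <<'E'
from h import *
rel([.630,-.170,.10],17.3)
c=snap("side","pics/s1.png"); t=snap("top","pics/t1.png")
a=cv2.resize(c["pixels"][100:240,200:370,::-1],None,fx=3,fy=3,interpolation=2);b=cv2.resize(t["pixels"][130:270,305:425,::-1],None,fx=2.4,fy=3,interpolation=2)
cv2.imwrite("pics/v1.png",np.hstack([a,b]))
E
```

```text
t 2.73 tcp [ 0.6378 -0.1588  0.1388] yawy 18.2 shift [-0.0089 -0.01    0.0388] turn [-1.2 -1.   0.8] grip 0.0851 F [ 0.   0.3 -0.2] j [-0.25  0.63  0.36  1.33  0.    1.01]
```

View pics/v1.png

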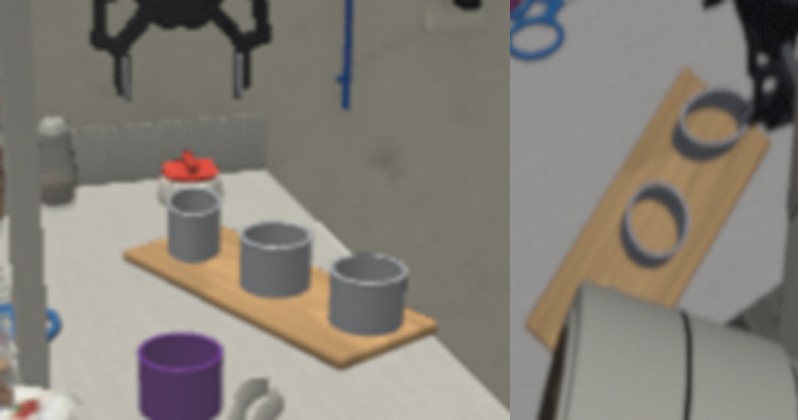

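Both views agree: in the side view the oval's rim centre is at about (264.5,167), against a predicted (264.4,166.6). I'll correct and go down with the jaws straddling the narrow width.

```bash
python3 -m jog '[[[-0.009,-0.010,0.03,-1.2,-1.0,0.8],[0,0,0,0,0,0]]]'
python3 - <<'E'
from h import *
rel([.630,-.170,.022],17.3)
E
```

```text
clock: 3.08
eef_pos: [0.63, -0.1701, 0.108]
tool_rot: [0.594, 0.804, -0.0, -0.0]
ft_force: [-1.0, -0.5, 0.6]
grip_width: 0.0853
t 3.08 tcp [ 0.63   -0.1701  0.108 ] yawy 17.1 shift [0.     0.0002 0.086 ] turn [-0.1 -0.  -0.2] grip 0.0853 F [-1.  -0.5  0.6] j [-0.26  0.61  0.25  1.21 -0.    1.01]
```

```bash
python3 -m jog '[[[0,0,0.02,0,0,0],[0,0,0.02,0,0,0],[0,0,0.02,0,0,0],[0,0,0.015,0,0,0],[0,0,0.01,0,0,0],[0,0,0,0,0,0]]]'
python3 - <<'E'
from h import *
rel([.630,-.170,.022],17.3)
E
```

```text
clock: 3.82
eef_pos: [0.638, -0.17, 0.0286]
tool_rot: [0.596, 0.803, 0.003, 0.005]
ft_force: [-0.4, 0.3, 0.2]
grip_width: 0.0855
t 3.83 tcp [ 0.638  -0.17    0.0286] yawy 16.8 shift [ 0.0023 -0.0077  0.0065] turn [ 0.6  0.3 -0.5] grip 0.0855 F [-0.4  0.3  0.2] j [-0.26  0.69  0.16  1.04  0.    1.02]
```

```bash
python3 -m jog '[[[0.0023,-0.0077,0.004,0.6,0.3,-0.5],[0,0,0,0,0,0]]]'
python3 - <<'E'
from h import *
rel([.630,-.170,.022],17.3)
E
```

```text
clock: 4.08
eef_pos: [0.6302, -0.1702, 0.0256]
tool_rot: [0.592, 0.806, 0.0, 0.0]
ft_force: [0.1, 0.1, -0.2]
grip_width: 0.0859
t 4.08 tcp [ 0.6302 -0.1702  0.0256] yawy 17.4 shift [ 0.0003 -0.0002  0.0036] turn [ 0.  -0.   0.1] grip 0.0859 F [ 0.1  0.1 -0.2] j [-0.26  0.68  0.15  1.04  0.    1.  ]
```

```bash
python3 -m jog '[[[0,0,0.005,0,0,0],[0,0,0,0,0,0]]]'
python3 -m jog '[[[0,0,0,0,0,0],[0,0,0,0,0,0],[0,0,0,0,0,0],[0,0,0,0,0,0],[0,0,0,0,0,0],[0,0,0,0,0,0]]]' 0.03
python3 - <<'E'
from h import *
rel([.630,-.170,.13],17.3)
E
```

```text
clock: 4.32
eef_pos: [0.6307, -0.1704, 0.0211]
tool_rot: [0.592, 0.806, 0.001, 0.001]
ft_force: [0.2, -0.9, 0.2]
grip_width: 0.0853
clock: 5.08
eef_pos: [0.6313, -0.1706, 0.0218]
tool_rot: [0.592, 0.806, 0.001, 0.002]
ft_force: [-0.3, 0.5, 1.2]
grip_width: 0.0452
t 5.08 tcp [ 0.6313 -0.1706  0.0218] yawy 17.3 shift [ 0.0008 -0.0007 -0.1082] turn [0.2 0.1 0. ] grip 0.0452 F [-0.3  0.5  1.2] j [-0.26  0.69  0.15  1.03  0.    1.  ]
```

```bash
python3 -m jog '[[[0,0,0,0,0,0],[0,0,0,0,0,0],[0,0,-0.02,0,0,0],[0,0,-0.025,0,0,0],[0,0,-0.03,0,0,0],[0,0,-0.03,0,0,0],[0,0,-0.02,0,0,0],[0,0,0,0,0,0]]]'
python3 - <<'E'
from h import *
rel([.458,.2025,.14],17.3)
c=snap("side","pics/s2.png")
cv2.imwrite("pics/v2.png",cv2.resize(c["pixels"][60:240,200:370,::-1],None,fx=3,fy=3,interpolation=2))
E
```

```text
clock: 6.08
eef_pos: [0.6291, -0.17, 0.1475]
tool_rot: [0.592, 0.806, -0.0, -0.001]
ft_force: [-0.3, -0.1, -1.4]
grip_width: 0.0457
t 6.08 tcp [ 0.6291 -0.17    0.1475] yawy 17.3 shift [ 0.4066 -0.0523  0.0083] turn [-0.1 -0.1  0. ] grip 0.0457 F [-0.3 -0.1 -1.4] j [-0.26  0.59  0.31  1.3   0.    1.  ]
```

View pics/v2.png

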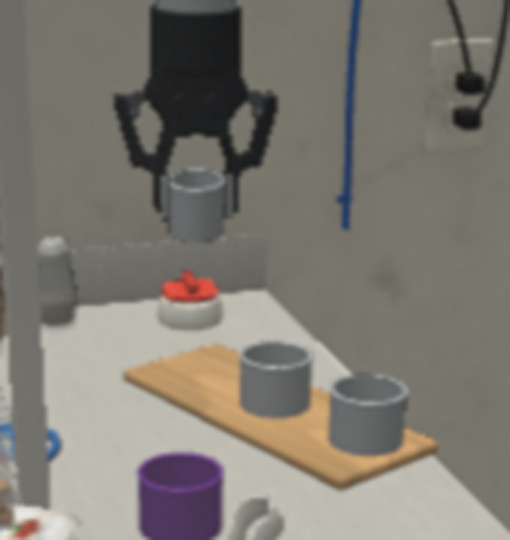

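The ring is held upright at (195,205) in the crop, and the two round rings are undisturbed. Moving straight to the dish.

```bash
python3 -m jog '[[[0.035,-0.0045,0,0,0,0],[0.035,-0.0045,0,0,0,0],[0.035,-0.0045,0,0,0,0],[0.035,-0.0045,0,0,0,0],[0.035,-0.0045,0,0,0,0],[0.035,-0.0045,0,0,0,0],[0.035,-0.0045,0,0,0,0],[0.035,-0.0045,0,0,0,0],[0.035,-0.0045,0,0,0,0],[0.035,-0.0045,0,0,0,0],[0.035,-0.0045,0,0,0,0],[0,0,0,0,0,0]]]'
python3 - <<'E'
from h import *
rel([.458,.2025,.06],17.3)
E
```

```text
clock: 7.62
eef_pos: [0.4494, 0.1918, 0.1287]
tool_rot: [0.593, 0.805, -0.011, -0.015]
ft_force: [0.1, -0.2, -0.8]
grip_width: 0.0456
t 7.62 tcp [0.4494 0.1918 0.1287] yawy 17.2 shift [0.007  0.0139 0.0683] turn [-2.  -0.6 -0.1] grip 0.0456 F [ 0.1 -0.2 -0.8] j [ 0.4   0.32 -0.17  1.12  0.01  1.66]
```

```bash
python3 -m jog '[[[0.004,0.007,0.03,-2,-0.6,0],[0.003,0.007,0.038,0,0,0],[0,0,0,0,0,0]]]'
python3 - <<'E'
from h import *
rel([.458,.2025,.012],17.3)
c=snap("side","pics/s3.png");t=snap("top","pics/t3.png")
a=cv2.resize(c["pixels"][150:300,230:370,::-1],None,fx=3,fy=3,interpolation=2);b=cv2.resize(t["pixels"][180:330,180:300,::-1],None,fx=3,fy=3,interpolation=2)
cv2.imwrite("pics/v3.png",np.hstack([a,b]))
E
```

```text
clock: 8.0
eef_pos: [0.4588, 0.2008, 0.0568]
tool_rot: [0.593, 0.805, -0.002, 0.0]
ft_force: [-0.4, -0.8, -1.4]
grip_width: 0.0454
t 8.0 tcp [0.4588 0.2008 0.0568] yawy 17.2 shift [ 0.002  -0.0001  0.0448] turn [-0.2  0.1 -0.1] grip 0.0454 F [-0.4 -0.8 -1.4] j [ 0.41  0.39 -0.27  0.91 -0.    1.68]
```

View pics/v3.png

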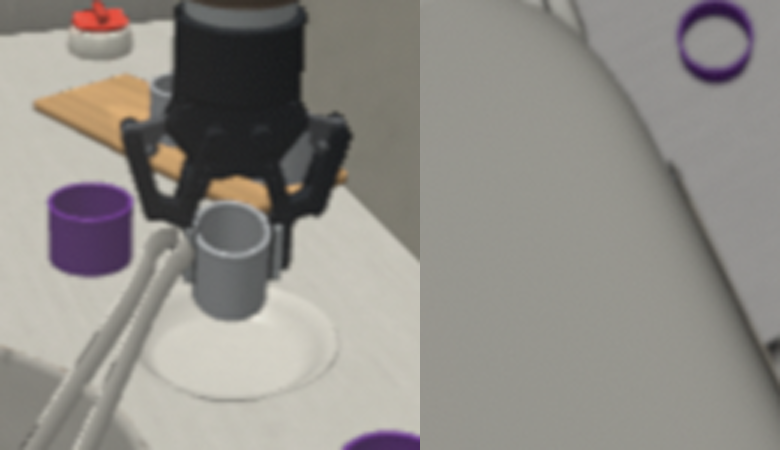

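```bash
python3 - <<'E'
from h import *
c=np.load("pics/side0.npy",allow_pickle=True).item()
p=[.458,.2025,.017]
print(proj(c,p),[proj(c,np.array(p)+.069*np.array([np.cos(a),np.sin(a),0])) for a in(0,3.14159)],proj(c,[.458,.2025,.08]),proj(c,[.4588,.2008,.08]))
E
```

```text
(np.float64(305.4812343593083), np.float64(261.74774330438254)) [(np.float64(269.6608421398459), np.float64(257.2731327323084)), (np.float64(342.33884907699996), np.float64(266.3519750678955))] (np.float64(306.74980077488885), np.float64(232.14122878814953)) (np.float64(306.4664585974679), np.float64(231.6598518124324))
```

The right rim edge and the ring centre match the projections (343 and 307 px). Lowering.

```bash
python3 -m jog '[[[0.002,0,0.018,0,0,0],[0,0,0.014,0,0,0],[0,0,0.006,0,0,0],[0,0,0,0,0,0]]]'
python3 - <<'E'
from h import *
rel([.458,.2025,.012],17.3)
E
```

```text
clock: 8.6
eef_pos: [0.4647, 0.2035, 0.0255]
tool_rot: [0.595, 0.804, 0.004, 0.004]
ft_force: [-1.1, -0.4, -0.8]
grip_width: 0.0456
t 8.6 tcp [0.4647 0.2035 0.0255] yawy 17.0 shift [ 0.001  -0.0068  0.0134] turn [ 0.6  0.1 -0.3] grip 0.0456 F [-1.1 -0.4 -0.8] j [ 0.41  0.44 -0.3   0.82 -0.    1.69]
```

```bash
python3 -m jog '[[[0.001,-0.0068,0.006,0.6,0.1,-0.3],[0,-0.001,0.005,0,0,0],[0,0,0,0,0,0]]]'
python3 - <<'E'
from h import *
rel([.458,.2025,.012],17.3)
E
```

```text
clock: 8.98
eef_pos: [0.4571, 0.2023, 0.0147]
tool_rot: [0.592, 0.806, 0.001, 0.0]
ft_force: [-0.4, -0.2, -1.4]
grip_width: 0.0452
t 8.97 tcp [0.4571 0.2023 0.0147] yawy 17.4 shift [-0.0001  0.0009  0.0027] turn [ 0.1 -0.   0.1] grip 0.0452 F [-0.4 -0.2 -1.4] j [ 0.42  0.44 -0.32  0.8   0.    1.68]
```

```bash
python3 -m jog '[[[0,0,0.0025,0,0,0],[0,0,0,0,0,0]]]'
python3 -m jog '[[[0,0,0.001,0,0,0],[0,0,0,0,0,0]]]'
```

```text
clock: 9.22
eef_pos: [0.4572, 0.2025, 0.0121]
tool_rot: [0.592, 0.806, 0.001, 0.0]
ft_force: [0.0, -0.1, -1.2]
grip_width: 0.0455
clock: 9.48
eef_pos: [0.4577, 0.2027, 0.0117]
tool_rot: [0.592, 0.806, 0.002, 0.001]
ft_force: [0.4, 0.4, -0.6]
grip_width: 0.0455
```

Contact is light and the height is as expected. I'll open part way so the fingers stay inside the dish wall, then withdraw straight up.

```bash
python3 -m jog '[[[0,0,0,0,0,0],[0,0,0,0,0,0],[0,0,0,0,0,0],[0,0,0,0,0,0]]]' 0.058
python3 -m jog '[[[0,0,-0.012,0,0,0],[0,0,-0.012,0,0,0],[0,0,-0.015,0,0,0],[0,0,0,0,0,0]]]'
python3 - <<'E'
from h import *
rel([.458,.2025,.13],17.3)
E
```

```text
clock: 9.98
eef_pos: [0.458, 0.2029, 0.0118]
tool_rot: [0.592, 0.806, 0.002, 0.001]
ft_force: [0.9, 0.3, -1.3]
grip_width: 0.0578
clock: 10.48
eef_pos: [0.4586, 0.2031, 0.0544]
tool_rot: [0.592, 0.806, 0.003, 0.001]
ft_force: [0.5, 0.5, -0.4]
grip_width: 0.0578
t 10.47 tcp [0.4586 0.2031 0.0544] yawy 17.4 shift [-0.0003 -0.0003 -0.0756] turn [ 0.3 -0.1  0.1] grip 0.0578 F [ 0.5  0.5 -0.4] j [ 0.42  0.39 -0.28  0.89  0.    1.68]
```

```bash
python3 -m jog '[[[0,0,-0.03,0,0,0],[0,0,-0.04,0,0,0],[0,0,-0.02,0,0,0],[-0.02,-0.02,0,0,0,0],[-0.03,-0.03,0,0,0,0],[-0.03,-0.03,0,0,0,0],[-0.03,-0.03,0,0,0,0],[-0.03,-0.03,0,0,0,0],[-0.02,-0.02,0,0,0,0],[0,0,0,0,0,0]]]'
python3 - <<'E'
from h import *
rel([.458,.2025,.13],17.3)
c=snap("side","pics/s4.png");t=snap("top","pics/t4.png")
a=cv2.resize(c["pixels"][150:300,230:370,::-1],None,fx=3,fy=3,interpolation=2);b=cv2.resize(t["pixels"][180:330,180:300,::-1],None,fx=3,fy=3,interpolation=2)
cv2.imwrite("pics/v4.png",np.hstack([a,b]))
E
```

```text
clock: 11.72
eef_pos: [0.3496, -0.0027, 0.1457]
tool_rot: [0.592, 0.806, 0.003, 0.002]
ft_force: [0.1, -0.3, 0.2]
grip_width: 0.058
t 11.72 tcp [ 0.3496 -0.0027  0.1457] yawy 17.5 shift [0.1633 0.1648 0.017 ] turn [ 0.5 -0.   0.2] grip 0.058 F [ 0.1 -0.3  0.2] j [-0.01  0.   -0.51  1.06  0.    1.26]
```

View pics/v4.png

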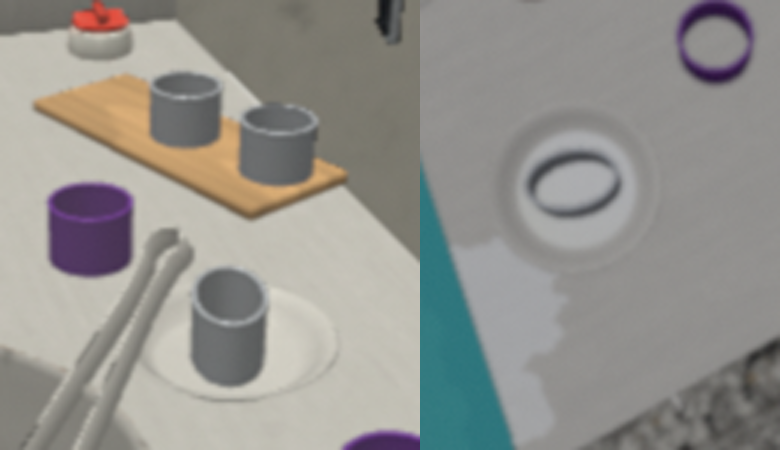

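```bash
python3 - <<'E'
from h import *
c=np.load("pics/t4.npy",allow_pickle=True).item()
print(ray(c,231.2,241,.047).round(3),"dish",ray(c,231.8,243,.002).round(3))
bot.job_done()
E
```

```text
[0.454 0.199 0.047] dish [0.457 0.202 0.002]
the job is handed in; nothing more can be done
```

I picked the oval ring off the far end of the board, gripping it across its narrow width, and set it down in the middle of the shallow dish. I opened the fingers only part way to keep them inside the dish wall, withdrew straight up and backed well away. I handed the job in at about 12 s of the 43 s allowed; no verdict was reported.

- **Oval ring:** in the last pictures it stands upright on the dish floor. Its measured centre is (0.454, 0.199), about 4 mm from the dish middle at (0.457, 0.202), where 25 mm is allowed.
- **Dish and round rings:** the dish looks level and unmoved. Both round rings look upright and in place on the board. I judged these by eye and did not measure them.
- **Forces:** the wrist force read under 2 N each time I checked it. No check failed or disagreed.

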